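# Set the rotary table to the 60 degree line and clamp it

## Task

The worm of the rotary table is thrown out, so its plate, with the block clamped on it, swings round by hand. Push it round with the fingertips until the plate's arrow mark lines up with the 60 degree line of the scale, and only then push the clamp lever fully over to its stop (clockwise) to lock it there. Just push, without gripping or forcing anything, and leave the loose tools on the bench where they lie.

Things in the scene. Friction and masses are not known exactly. Their poses are not given: they have to be found in the camera images.
- rotab: round cast base of the rotary table, bolted to the bench: 262 mm in diameter, foot flange 274 mm, ears with bolts out to x = +-173 mm. Origin on its axis at bench height; at yaw 0 its x points away from the robot and y to the robot's left. The clamp lever stands at its +y side, the worm housing along its -y side (to 186 mm from the axis, 90 mm high).
- zero_line (a point): inner end of the scale's zero line (100 mm from the axis, z = 79 mm). The scale is a flat steel ring round the plate, 199 to 259 mm in diameter, black lines every 10 degrees: short (8 mm), longer (16 mm) every 30, and zero the longest and widest (24 x 5 mm). Degrees count clockwise seen from above. Zero lies at +30 degrees from the base's +x, anticlockwise.
- line_60 (a point): inner end of the 60 degree line (100 mm from the axis, z = 79 mm): the second of the longer lines clockwise from zero, at -30 degrees from the base's +x. The arrow is lined up when its tip is right above this point.
- plate (a joint): scale reading of the arrow mark, rad: 0 at zero, growing clockwise seen from above; the 60 degree line is 1.047. The plate is a steel disc 199 mm in diameter with crossed T-slots, top at z = 84 mm. It turns without limit, starts at about 110 to 190 degrees, stays where it is left, and takes about 8 N at the block's ends (0.45 N m).
- index_mark (a point): tip of the black arrow (20 mm from the rim inwards, 16 mm wide) on the plate's top at its rim, 100 mm from the axis, z = 84 mm: the only mark on the plate
- block_centre (a point): aluminium block clamped on the middle of the plate, 140 x 92 x 28 mm: this point is its centre on the plate's axis, z = 98 mm (top 112 mm), x along its length. A strap clamp stands at the middle of each long side, within 12 mm of its y axis, out to 92 mm from the centre, studs up to 136 mm above the bench. The outer 45 mm of each long side is free to be pushed; the block turns with the plate.
- clamp_lever (a joint): angle of the clamp lever, rad: 0 released, 1.2 locked (stops at both ends), growing as it turns clockwise seen from above. Starts between 0 and 0.25, stays where it is left, takes about 3 to 5 N at its ball. From about 0.8 on its shoe bears on the plate and clamps it.
- lever_ball (a point): black ball 24 mm in diameter on the end of the clamp lever: this point is its centre, 72 mm from the pivot, z = 101 mm. The lever is a 10 mm steel rod that slopes up to it. Released it points away from the plate (110 degrees from the base's +x), locked it points to 41 degrees. The side from which it is pushed is free.
- lever_pivot (a point): point on the vertical pivot axis of the clamp lever at the height of the ball's centre (z = 101 mm), 160 mm from the plate's axis; the hub is 24 mm in diameter, top at 102 mm
- handwheel_centre (a point): worm handwheel beside the base, 72 mm in diameter on a level axis, with a small crank handle; this point is its centre, z = 40 mm. The worm is out of mesh: it turns nothing.
- spanner: loose open-ended spanner lying flat near the base, about 180 x 35 x 9 mm, origin under its middle: leave alone
- strap: loose spare strap clamp (slotted steel bar) lying near the base, 100 x 30 x 14 mm, origin under its middle: leave alone
- step_block: loose stepped steel block near the base, 60 x 28 x 48 mm, origin under its middle: leave alone
- firebrick: loose fire brick, 115 x 200 x 64 mm, origin under its middle: leave alone
- tin: loose closed tin, 103 mm in diameter, 131 mm high, origin under its middle: leave alone
- mould_frame: loose small wooden tray, 120 x 90 x 36 mm, origin under its middle: leave alone
- file: loose flat file with a yellow handle, 300 mm long, 26 mm high, origin at bench height 60 mm from the middle of the blade towards the handle: leave alone

How it is judged (in metres and radians):
On the way, in this order (a step that is already met when the one before it is completed fails the run):
1. the arrow mark is lined up with the 60 degree line and the plate at rest, the clamp still released (horizontal distance between index_mark and line_60 below 0.005 m and velocity of joint plate between -0.05 and 0.05 rad/s and value of joint clamp_lever below 0.5 rad), for 0.3 s.
2. the clamp lever is fully over (value of joint clamp_lever above 1.1 rad), for 0.2 s.
At the end, for the whole second after the job is handed in: The arrow mark stands within 5 mm (just under 3 degrees) of the 60 degree line, the plate at rest, and the clamp lever is within 0.1 rad of its locked stop (horizontal distance between index_mark and line_60 below 0.005 m and value of joint clamp_lever above 1.1 rad and velocity of joint plate between -0.05 and 0.05 rad/s); the robot touches nothing.
It fails at once if a loose thing on the bench is lifted or shifted by more than 30 mm (distance of any of spanner, strap, step_block, firebrick, tin, mould_frame, file from where it was at the start of the episode above 0.03 m).
It fails at once if the rotary table, its block or its lever is gripped or forced (more than 36 N between it and the fingers) (contact force between the fingers and rotab above 36 N).
It also fails if it takes over 61 s, if anything falls off the work surface, if the arm or the gripper's body presses on something with over 40 N, if the wrist force passes 120 N, or if a joint passes its speed limit or range.

## Robot

A 7-joint arm with a two-finger parallel gripper is mounted at the origin on the work surface. World frame = base frame: x ahead of the robot, y to its left, z up, the work surface at z = 0. Lengths are in mm, angles in rad, forces in N, time in s.
With the tool pointing down it reaches from about 400 to 925 mm from the base axis. Payload 4.1 kg.
Tool frame: the origin (TCP) lies midway between the tips of the shut fingers; the grasp point (between the pads) lies 19 mm behind it (ctrl.grip_point_offset is the distance from the TCP to the grasp point, in mm); z points along the fingers, y is the direction in which the jaws open and shut (so a half turn about z gives the same grasp; the last joint's range is limited). The gripper opens to 85 mm and grips with 20 to 120 N. Pads are 22 mm wide; open, the fingers measure 114 mm over their backs; the gripper's body (76 mm by 85 mm) begins 54 mm behind the grasp point. The pads swing forward as they close: fully open they stand 13 mm farther back than shut.
Start: joints at [-1.405, 0.398, 0.045, 1.537, -0.019, 1.207, -0.051], TCP at [170.094, 627.388, 205.147] pointing down, gripper open.
Joint ranges: [-2.82, 2.82], [-0.49, 2.23], [-1.37, 1.46], [0, 2.46], [-1.36, 4.5], [0.23, 2], [-2.94, 2.94]. Speed limits (rad/s): [2.57, 2.57, 3.14, 3.14, 3.14, 3.14, 3.14].

## Interface

Orientations are given as a unit quaternion [x, y, z, w].
In Python, from workcell import ctrl gives the robot as it stands.
- The arm moves only by the tool apply_moves, never from a script. Its argument "moves" is text: rows parted by semicolons, each of 7 numbers parted by spaces: the shift along the tool's x, y, z each as a share of 0.02 m, from -1 to 1, then the turn, a rotation vector about the tool's x, y, z each as a share of 0.12 rad, from -1 to 1, then the closure, from 0 (fully open) to 1 (shut). In form: tx ty tz ax ay az fingers; .... A call has 1 to 8 rows; each row shifts and turns the commanded pose from where the row before left it, along the tool's axes as they then stand; what a row does not reach is not made up. A row lasts 1/12 s, in which the tool goes at most 41.7 mm and 7.16 degrees, less where a joint would pass 70% of its speed; a pose out of reach is approached as far as the arm can. A call with a number of a shift or a turn outside -1 to 1 is refused whole. A call with a gripper value outside its range is refused whole. The fingers move at their own pace and stop on an object; "newtons" is the grip in N (left out, the last holds). Time passes only in rows, so rows that do not move let the fingers close. It gives the time, the measured TCP pose, the force and the opening at its end, in the units of the state.
- ctrl.sense(): the state, without advancing time (a new reading comes with each control period).
- ctrl.grab_frame(name): name is "scene" or "top" or "wrist"; returns a dict with "img" (420x560x3 uint8, blue, green, red), "fx", "fy", "cx", "cy" (pixels), "position" and "orientation" of the camera in the world. Camera axes: x right, y down, z forward; pixel columns grow to the right and rows downward; lengths in mm; the calibration is good to about 2 mm. A picture is of the moment at which its call begins. There is no depth.
- ctrl.hand_in(): hands the job in, once; it reports no verdict.
The state is a dict: "time": time; "joint_positions": joint angles; "joint_vel": joint speeds; "joint_torque": joint torques, N m; "ee_pos": TCP position; "orientation": TCP orientation; "wrist_force": force on the tool from outside, world axes, zero at the start; "wrist_torque": the same for the moment, N m; "opening": opening from 0.0 (shut) to 1.0 (fully open).
Only numpy, scipy, OpenCV 4.12 (cv2) and the standard library are available. Lean on these libraries where they do the work, as an engineer would, in place of code of your own. Each camera call takes 0.05 s, during which the arm holds its last target.

## Working session

There is one attempt and no reset: what is moved stays moved. The work goes in short steps, Python scripts to look and compute and a tool call to move; the robot and the scene stay as the last step left them, time stands still between calls to the robot, and variables do not carry over. Pictures are saved under pics/ and viewed, and the job is handed in when it is done.

Besides the shell and the picture viewer there is one more tool, called after ">>>" as a command line: name --argument value ..., lists and objects as JSON in quotes. apply_moves: Moves the arm, as the interface text tells. Its arguments: {"type":"object","properties":{"moves":{"type":"string"},"newtons":{"type":"number"}},"required":["moves"]}

```bash
mkdir -p pics; ls; python3 - <<'E'
from workcell import ctrl
import cv2
for n in("scene","top","wrist"):
    f=ctrl.grab_frame(n); cv2.imwrite(f"pics/{n}0.png",f["img"])
    print(n,f["fx"],f["fy"],f["cx"],f["cy"],f["position"],f["orientation"])
s=ctrl.sense(); print(s)
E
```

```text
pics
scene 417.25431495723143 417.25431495723143 285.28861907162195 211.84586646043243 [1130.73517856 -343.24722262 1016.86599427] [ 0.83284798  0.45811937 -0.1549479  -0.26922487]
top 538.8772195032606 538.8772195032606 289.5931838806386 209.81150351160645 [ 476.21639536  -19.42751483 1583.79043505] [-0.69798508  0.71522272 -0.02084589  0.02896107]
wrist 343.3984219694867 343.3984219694867 284.3043445359277 205.65557975521742 [ 97.329781   646.01423025 373.71865582] [0.78496393 0.6012034  0.09024107 0.11934257]
{'time': 0.15, 'joint_positions': array([-1.40505527,  0.39898593,  0.04506785,  1.5375604 , -0.01869536,
        1.20692431, -0.05069292]), 'joint_vel': array([-0.00022033, -0.0003502 ,  0.00326961, -0.00481147,  0.00031126,
       -0.00057468, -0.0001759 ]), 'joint_torque': array([ 2.19520691e-03, -4.75563025e+01,  1.36681437e+00, -2.54512900e+01,
        1.17983163e-02,  6.47011853e-03, -1.41506391e-05]), 'ee_pos': array([169.93617711, 626.86052584, 204.33953837]), 'orientation': array([ 1.31937136e-01,  9.91257818e-01, -7.27195602e-04, -3.85998144e-05]), 'wrist_force': array([0.47445842, 0.12074717, 0.51121791]), 'wrist_torque': array([-0.01077924,  0.00597889, -0.0071376 ]), 'opening': 1.001795698363673}
```

View pics/scene0.png

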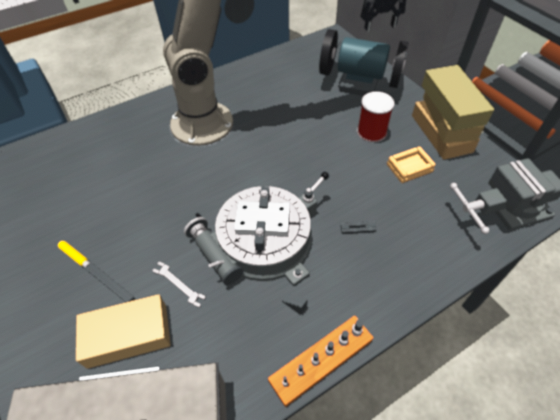

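View pics/top0.png

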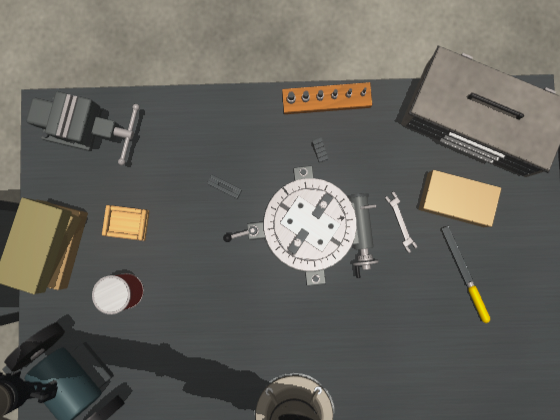

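The scene view shows the table in the middle, near (263,225). The top view puts its axis near (311,224) and the lever ball near (228,238). I'll enlarge the top view.

```bash
cat > h.py <<'E'
import numpy as np,cv2
from scipy.spatial.transform import Rotation as R
def ray(f,u,v):
    d=np.array([(u-f["cx"])/f["fx"],(v-f["cy"])/f["fy"],1.])
    return np.array(f["position"]),R.from_quat(f["orientation"]).apply(d)
def onz(f,u,v,z):
    p,d=ray(f,u,v); return p+d*(z-p[2])/d[2]
def proj(f,P):
    c=R.from_quat(f["orientation"]).inv().apply(np.array(P,float)-f["position"])
    return np.array([f["fx"]*c[0]/c[2]+f["cx"],f["fy"]*c[1]/c[2]+f["cy"]])
E
python3 - <<'E'
import cv2
a=cv2.imread("pics/top0.png")[150:300,200:400]
cv2.imwrite("pics/top0z.png",cv2.resize(a,None,fx=4,fy=4,interpolation=cv2.INTER_CUBIC))
a=cv2.imread("pics/scene0.png")[160:290,170:345]
cv2.imwrite("pics/scene0z.png",cv2.resize(a,None,fx=4,fy=4,interpolation=cv2.INTER_CUBIC))
E
```

```text
(no output)
```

View pics/top0z.png

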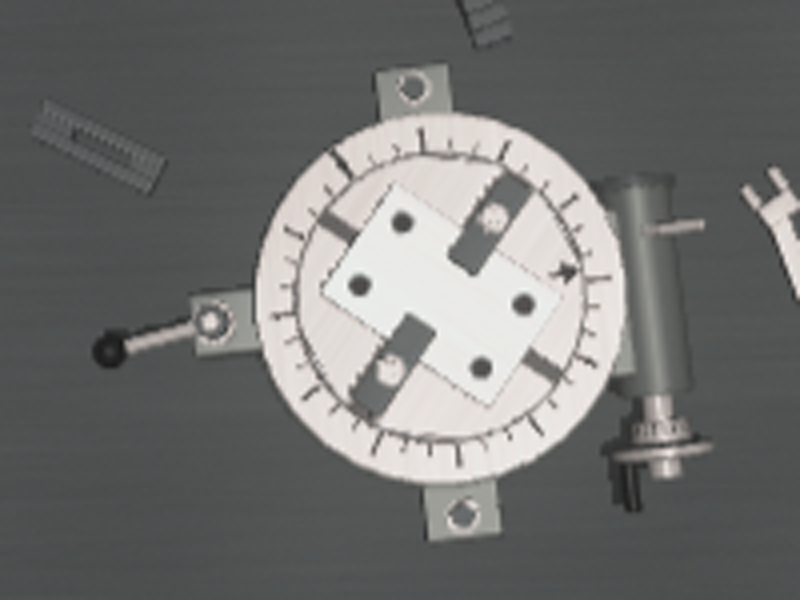

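View pics/scene0z.png

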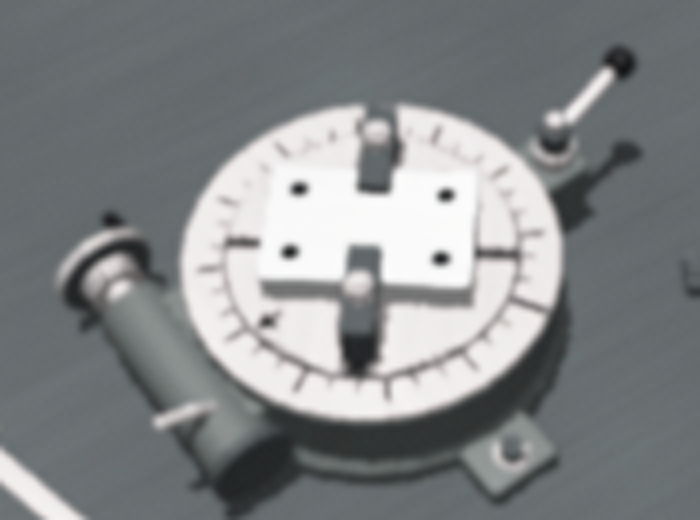

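Top zoom (4x, offset 200,150): the zero line is at (341,162) and the 60 line at (505,150). The arrow is at (570,270), just short of the 120 line at (598,279). The lever ball is at (110,349) and the pivot at (213,322).

```bash
python3 - <<'E'
from h import *
from workcell import ctrl
f=ctrl.grab_frame("top")
img=f["img"]; g=cv2.cvtColor(img,cv2.COLOR_BGR2GRAY)
m=(g>150).astype(np.uint8); n,l,st,c=cv2.connectedComponentsWithStats(m)
i=l[212:236,260:360]; k=np.bincount(i[i>0]).argmax()
mm=(l==k).astype(np.uint8); mm=cv2.morphologyEx(mm,cv2.MORPH_OPEN,np.ones((9,9)))
cn=max(cv2.findContours(mm,cv2.RETR_EXTERNAL,cv2.CHAIN_APPROX_NONE)[0],key=cv2.contourArea)
P=np.array([onz(f,u,v,79)[:2] for u,v in cn[:,0]])
A=np.c_[2*P,np.ones(len(P))];x=np.linalg.lstsq(A,(P**2).sum(1),rcond=None)[0]
C=x[:2];print("centre",C,"r",np.sqrt(x[2]+C@C))
z=lambda a,b,h:onz(f,200+a/4-.375,150+b/4-.375,h)[:2]
for nm,a,b,h in [("zero",341,162,79),("30",421,138,79),("60",505,150,79),("120",598,279,79),("arrow tip",578,267,84),("arrow mid",567,270,84),("ball",110,349,101),("pivot",213,320,101),
 ("b1",392,184,112),("b2",560,296,112),("b3",489,408,112),("b4",321,290,112),("wheel",655,445,40)]:
    p=z(a,b,h); d=p-C; print(nm,p.round(1),"r",np.hypot(*d).round(1),"ang",np.degrees(np.arctan2(d[1],d[0])).round(1))
E
```

```text
centre [531.71342659 -64.95535849] r 81.24771689705798
zero [638.3   8.5] r 129.5 ang 34.6
30 [653.8 -48.1] r 123.3 ang 7.9
60 [ 643.9 -106.7] r 119.7 ang -20.4
120 [ 551.7 -169. ] r 105.9 ang -79.1
arrow tip [ 560.2 -154.8] r 94.3 ang -72.4
arrow mid [ 558.3 -147.1] r 86.4 ang -72.1
ball [510.7 170.1] r 236.0 ang 95.1
pivot [528.9  98.7] r 163.7 ang 91.0
b1 [618.7 -26.7] r 95.0 ang 23.7
b2 [ 539.1 -139.4] r 74.8 ang -84.3
b3 [464.1 -88.9] r 71.7 ang -160.5
b4 [547.2  23.6] r 89.9 ang 80.1
wheel [ 434.4 -209.6] r 174.4 ang -123.9
```

```bash
python3 - <<'E'
from h import *
from workcell import ctrl
f=ctrl.grab_frame("top")
img=f["img"]; g=cv2.cvtColor(img,cv2.COLOR_BGR2GRAY)
m=(g>140).astype(np.uint8); m[:, :263]=0; m[:,358:]=0;m[:170]=0;m[280:]=0
m=cv2.morphologyEx(m,cv2.MORPH_CLOSE,np.ones((5,5)))
cn=max(cv2.findContours(m,cv2.RETR_EXTERNAL,cv2.CHAIN_APPROX_NONE)[0],key=cv2.contourArea)
P=np.array([onz(f,u,v,79)[:2] for u,v in cn[:,0]])
for _ in range(6):
    A=np.c_[2*P,np.ones(len(P))];x=np.linalg.lstsq(A,(P**2).sum(1),rcond=None)[0]
    C=x[:2];r=np.sqrt(x[2]+C@C);e=np.abs(np.hypot(*(P-C).T)-r);P=P[e<max(3,np.percentile(e,95))]
print("centre",C,"r",r,len(P))
z=lambda a,b,h:onz(f,200+a/4-.375,150+b/4-.375,h)[:2]
for nm,a,b,h in [("zero",341,162,79),("30",421,138,79),("60",505,150,79),("90",570,202,79),("120",598,279,79),("arrow tip",578,267,84),("arrow mid",567,270,84),("ball",110,349,101),("pivot",213,320,101),
 ("b1",392,184,112),("b2",560,296,112),("b3",489,408,112),("b4",321,290,112),("wheel",655,445,40)]:
    p=z(a,b,h); d=p-C; print(nm,p.round(1),"r",np.hypot(*d).round(1),"ang",np.degrees(np.arctan2(d[1],d[0])).round(1))
E
```

```text
centre [541.64405541 -59.19962398] r 129.0669039034236 225
zero [638.3   8.5] r 118.0 ang 35.0
30 [653.8 -48.1] r 112.7 ang 5.7
60 [ 643.9 -106.7] r 112.7 ang -24.9
90 [ 606.1 -151.1] r 112.3 ang -54.9
120 [ 551.7 -169. ] r 110.2 ang -84.8
arrow tip [ 560.2 -154.8] r 97.4 ang -79.0
arrow mid [ 558.3 -147.1] r 89.5 ang -79.3
ball [510.7 170.1] r 231.3 ang 97.7
pivot [528.9  98.7] r 158.5 ang 94.6
b1 [618.7 -26.7] r 83.6 ang 22.8
b2 [ 539.1 -139.4] r 80.3 ang -91.8
b3 [464.1 -88.9] r 83.1 ang -159.1
b4 [547.2  23.6] r 83.0 ang 86.2
wheel [ 434.4 -209.6] r 184.7 ang -125.5
```

Centre is about (541.6,-59.2), r 129 (nominal 129.5), and the lines sit where the description says, giving a base yaw of about 5°. The arrow reads about 114°, so the plate needs about 54° anticlockwise. The lever is at about 0.15 rad. I'll approach with the fingers shut, on the robot side of the block's -y end.

>>> apply_moves --moves "-1 -1 0 0 0 0 1;-1 -1 0 0 0 0 1;-1 -1 0 0 0 0 1;-1 -1 0 0 0 0 1;-1 -1 0 0 0 0 1;-1 -1 0 0 0 0 1;-1 -1 0 0 0 0 1;-1 -1 0 0 0 0 1"

```text
time: 0.92
ee_pos: [283.2, 429.7, 205.2]
orientation: [0.132, 0.991, 0.0, 0.0]
wrist_force: [1.2, 0.6, 0.7]
opening: -0.0
```

>>> apply_moves --moves "-1 -1 0 0 0 0 1;-1 -1 0 0 0 0 1;-1 -1 0 0 0 0 1;-1 -1 0 0 0 0 1;-1 -1 0 0 0 0 1;-1 -1 0 0 0 0 1;-1 -1 0 0 0 0 1;-1 -1 0 0 0 0 1"

```text
time: 1.58
ee_pos: [395.7, 233.5, 205.3]
orientation: [0.132, 0.991, 0.0, 0.0]
wrist_force: [0.4, -0.5, -1.3]
opening: 0.002
```

>>> apply_moves --moves "-1 -1 0 0 0 0 1;-1 -1 0 0 0 0 1;-0.4 -1 0 0 0 0 1;-0.4 -1 0 0 0 0 1;-0.4 -1 0 0 0 0 1;-0.4 -1 0 0 0 0 1;-0.4 -1 0 0 0 0 1;0 0 0 0 0 0 1"

```text
time: 2.25
ee_pos: [436.1, 73.9, 205.2]
orientation: [0.135, 0.991, -0.001, 0.0]
wrist_force: [-0.1, -0.3, 0.4]
opening: -0.001
```

>>> apply_moves --moves "-0.4 -1 0 0 0 0 1;-0.4 -1 0 0 0 0 1;-0.4 -1 0 0 0 0 1;-0.4 -1 0 0 0 0 1;-0.4 -1 0 0 0 0 1;-0.5 -1 0 0 0 0 1;-0.1 -0.3 0 0 0 0 1;0 0 0 0 0 0 1"

```text
time: 2.92
ee_pos: [453.0, -57.8, 205.2]
orientation: [0.134, 0.991, -0.0, 0.0]
wrist_force: [0.6, -0.4, -0.4]
opening: -0.001
```

>>> apply_moves --moves "0 0 0 0 0 1 1;0 0 0 0 0 1 1;0 0 0 0 0 0.9 1;0 0 0 0 0 0 1;0 0 0 0 0 0 1"

```text
time: 3.33
ee_pos: [453.0, -54.9, 205.0]
orientation: [0.299, 0.954, 0.0, -0.0]
wrist_force: [0.0, 0.2, -0.3]
opening: 0.001
```

```bash
python3 - <<'E'
from workcell import ctrl
import cv2
f=ctrl.grab_frame("wrist"); cv2.imwrite("pics/w1.png",f["img"]);print(f["position"],f["orientation"])
print(ctrl.sense()["ee_pos"],ctrl.sense()["orientation"],ctrl.sense()["joint_positions"])
E
```

```text
[391.20826579 -12.67437471 374.58895162] [0.87619375 0.45827021 0.06937829 0.1321347 ]
[452.94797543 -55.16020333 205.00846703] [ 2.99490565e-01  9.54099204e-01  2.69262422e-04 -1.95355997e-04] [-0.59286111  0.04828738  0.64655736  1.98962512 -0.03309825  1.11387724
  1.03022844]
```

View pics/w1.png

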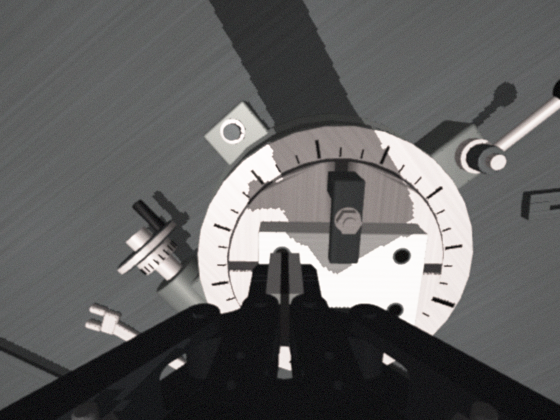

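The wrist view shows the block's near long side running from about (259,223) to (427,225) at its foot, with its upper edge about row 233. The fingers are over the block's left end and the handwheel is at (150,250), clear. I'll check the side's position in this view.

```bash
python3 - <<'E'
from h import *
from workcell import ctrl
f=ctrl.grab_frame("wrist"); im=f["img"]
cv2.imwrite("pics/w1z.png",cv2.resize(im[110:330,190:480],None,fx=2.7,fy=2.7,interpolation=cv2.INTER_CUBIC))
for u,v,z in[(259,233,112),(425,237,112),(259,222,84),(427,224,84),(284,253,205)]: print(onz(f,u,v,z).round(1))
C=[541.6,-59.2]
print(proj(f,[*C,112]))
a=np.radians(54.8)
for s,n in[(-70,46),(70,46),(70,-46)]:
    p=np.array([np.cos(a)*s-np.sin(a)*n,np.sin(a)*s+np.cos(a)*n])+C
    print(p.round(1),proj(f,[*p,112]).round(1))
E
```

```text
[465.4 -89.6 112. ]
[546.3  20.6 112. ]
[464.7 -91.6  84. ]
[552.6  31.6  84. ]
[456.2 -58.2 205. ]
[339.83439042 282.0170021 ]
[463.7 -89.9] [257.5 231.6]
[544.4  24.5] [428.2 232.6]
[619.5 -28.5] [414.8 328. ]
```

View pics/w1z.png

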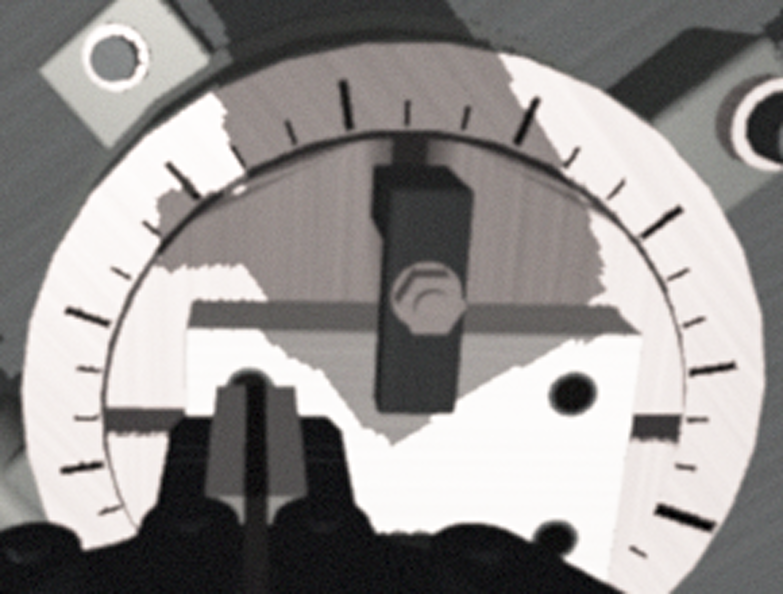

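The two views agree within about 3 mm. Now descending to z = 95 in front of the side.

>>> apply_moves --moves "0 -0.2 1 0 0 0 1;0 0 1 0 0 0 1;0 0 1 0 0 0 1;0 0 1 0 0 0 1;0 0 1 0 0 0 1;0 0 0.5 0 0 0 1;0 0 0 0 0 0 1;0 0 0 0 0 0 1"

```text
time: 4.1
ee_pos: [450.8, -59.7, 95.2]
orientation: [0.301, 0.954, -0.0, -0.0]
wrist_force: [-0.1, 0.4, 1.0]
opening: 0.004
```

>>> apply_moves --moves "-0.25 0 0 0 0 0 1;-0.25 0 0 0 0 0 1;-0.2 0 0 0 0 0 1;0 0 0 0 0 0 1"

```text
time: 4.43
ee_pos: [464.0, -68.5, 96.0]
orientation: [0.302, 0.953, 0.0, 0.001]
wrist_force: [0.3, 0.1, 0.1]
opening: 0.002
```

>>> apply_moves --moves "-0.1 0 0 0 0 0 1;-0.1 0 0 0 0 0 1;-0.1 0 0 0 0 0 1;0 0 0 0 0 0 1"

```text
time: 4.77
ee_pos: [467.4, -71.5, 95.1]
orientation: [0.302, 0.953, 0.0, 0.0]
wrist_force: [-0.4, 0.2, 1.1]
opening: -0.002
```

>>> apply_moves --moves "-0.1 0 0 0 0 0 1;-0.1 0 0 0 0 0 1;-0.1 0 0 0 0 0 1;0 0 0 0 0 0 1"

```text
time: 5.1
ee_pos: [472.4, -75.0, 95.1]
orientation: [0.302, 0.953, -0.0, 0.0]
wrist_force: [0.2, 0.1, 0.2]
opening: 0.0
```

```bash
python3 - <<'E'
from workcell import ctrl
import cv2
f=ctrl.grab_frame("wrist"); cv2.imwrite("pics/w2.png",f["img"])
print(ctrl.sense()["ee_pos"],ctrl.sense()["wrist_force"])
E
```

```text
[472.20658418 -74.84990408  95.10678496] [ 0.77134634 -0.16436824 -0.47426472]
```

View pics/w2.png

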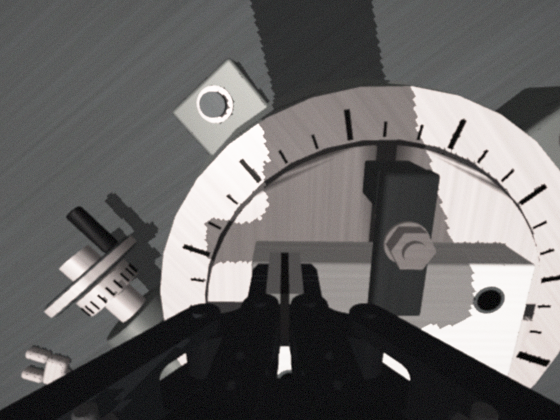

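The fingertips at (285,252) sit on the block's side at (255..372, 242-264), with almost no force. I'll check whether the block is already turning.

```bash
python3 - <<'E'
from h import *
from workcell import ctrl
f=ctrl.grab_frame("wrist"); im=f["img"]
cv2.imwrite("pics/w2z.png",cv2.resize(im[200:340,230:360],None,fx=4,fy=4,interpolation=cv2.INTER_CUBIC))
for u,v,z in[(253,262,112),(532,265,112),(256,241,84),(500,243,84),(285,252,95)]: print(onz(f,u,v,z).round(1))
print(proj(f,ctrl.sense()["ee_pos"]))
t=ctrl.grab_frame("top"); cv2.imwrite("pics/t2z.png",cv2.resize(t["img"][150:300,230:380],None,fx=4,fy=4,interpolation=cv2.INTER_CUBIC))
E
```

```text
[464.2 -88.5 112. ]
[544.3  22.8 112. ]
[464.4 -89.6  84. ]
[545.3  23.5  84. ]
[475.3 -77.1  95. ]
[285.1313692  245.20234478]
```

View pics/w2z.png

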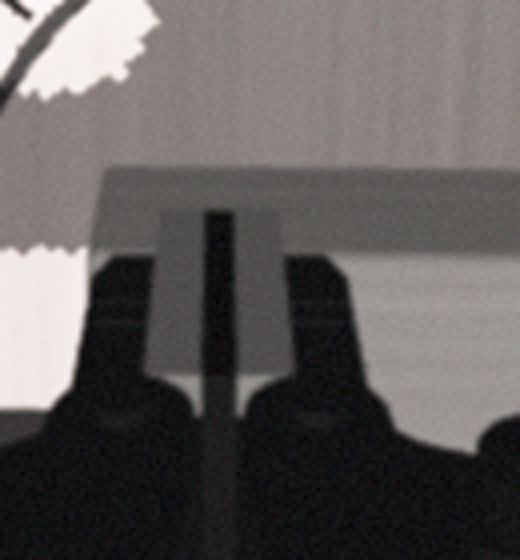

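View pics/t2z.png

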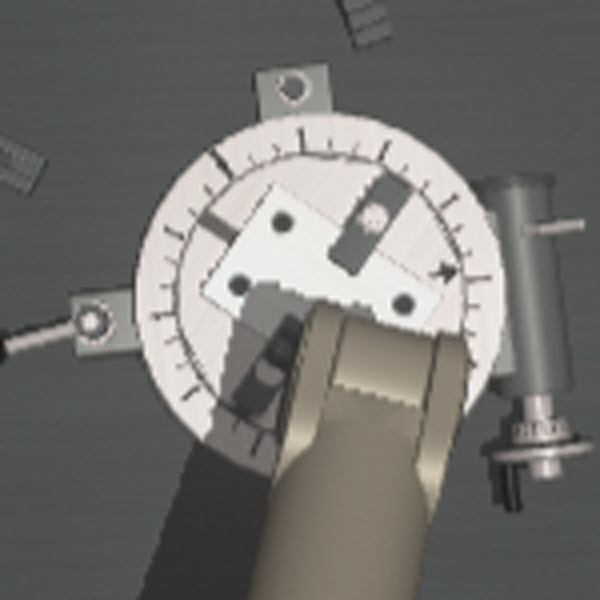

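```bash
python3 - <<'E'
from h import *
from workcell import ctrl
f=ctrl.grab_frame("wrist"); s=ctrl.sense()
T=R.from_quat(s["orientation"])
for x in(0,4,8,11):
  for h in(0,5,10,15,20,30):
    print(x,h,[proj(f,s["ee_pos"]+T.apply([x,y,-h])).round(0).tolist() for y in(-15,15)])
print(R.from_quat(f["orientation"]).as_matrix().round(3), T.as_matrix().round(3), T.inv().apply(np.array(f["position"])-s["ee_pos"]))
E
```

```text
0 0 [[257.0, 245.0], [313.0, 245.0]]
0 5 [[257.0, 249.0], [314.0, 249.0]]
0 10 [[256.0, 253.0], [315.0, 253.0]]
0 15 [[255.0, 258.0], [316.0, 258.0]]
0 20 [[254.0, 262.0], [317.0, 262.0]]
0 30 [[252.0, 272.0], [319.0, 272.0]]
4 0 [[257.0, 239.0], [313.0, 239.0]]
4 5 [[256.0, 242.0], [314.0, 242.0]]
4 10 [[256.0, 246.0], [315.0, 246.0]]
4 15 [[255.0, 250.0], [316.0, 250.0]]
4 20 [[254.0, 255.0], [317.0, 255.0]]
4 30 [[252.0, 264.0], [319.0, 264.0]]
8 0 [[257.0, 232.0], [314.0, 232.0]]
8 5 [[256.0, 235.0], [314.0, 235.0]]
8 10 [[255.0, 239.0], [315.0, 239.0]]
8 15 [[255.0, 243.0], [316.0, 243.0]]
8 20 [[254.0, 247.0], [317.0, 247.0]]
8 30 [[252.0, 256.0], [319.0, 256.0]]
11 0 [[257.0, 226.0], [314.0, 226.0]]
11 5 [[256.0, 230.0], [315.0, 230.0]]
11 10 [[255.0, 233.0], [315.0, 233.0]]
11 15 [[254.0, 237.0], [316.0, 237.0]]
11 20 [[254.0, 241.0], [317.0, 241.0]]
11 30 [[252.0, 250.0], [319.0, 250.0]]
[[ 0.574  0.782  0.242]
 [ 0.819 -0.549 -0.17 ]
 [ 0.     0.296 -0.955]] [[-0.818  0.575 -0.   ]
 [ 0.575  0.818  0.   ]
 [ 0.     0.    -1.   ]] [  74.83034019   -0.5607764  -169.54957407]
```

```bash
python3 - <<'E'
from h import *
from workcell import ctrl
f=ctrl.grab_frame("scene"); p=ctrl.sense()["ee_pos"];print(proj(f,p))
cv2.imwrite("pics/s2z.png",cv2.resize(f["img"][150:290,180:330],None,fx=5,fy=4.28,interpolation=cv2.INTER_CUBIC))
E
```

```text
[244.70678865 204.46957985]
```

View pics/s2z.png

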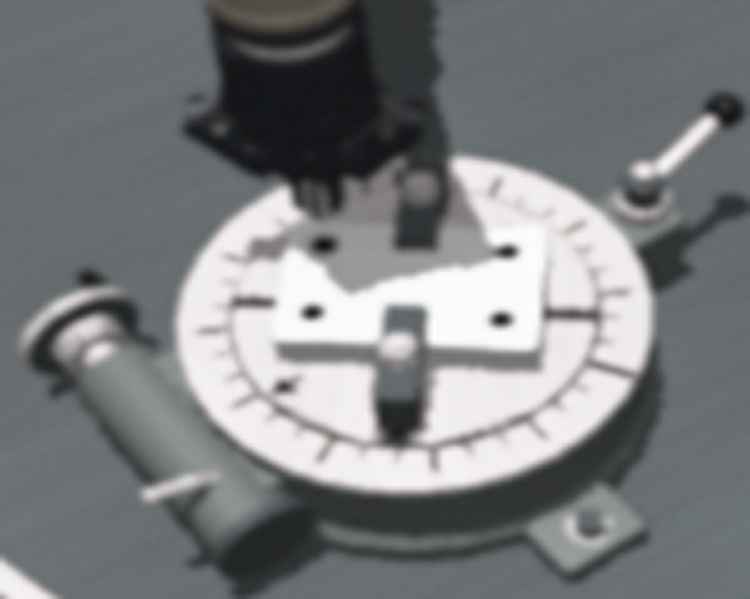

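The block hasn't turned yet, and the fingers stand behind its far edge in the scene view at about (244,200). The tips seem to be thinner than the pads, so I'll ease on until the force shows.

>>> apply_moves --moves "-0.1 0 0 0 0 0 1;-0.1 0 0 0 0 0 1;0 0 0 0 0 0 1"

```text
time: 5.6
ee_pos: [475.7, -77.3, 95.2]
orientation: [0.302, 0.953, -0.0, 0.0]
wrist_force: [0.1, -0.1, 0.4]
opening: -0.0
```

>>> apply_moves --moves "-0.1 0 0 0 0 0 1;-0.1 0 0 0 0 0 1;0 0 0 0 0 0 1"

```text
time: 5.85
ee_pos: [479.0, -79.6, 95.2]
orientation: [0.302, 0.953, -0.0, 0.0]
wrist_force: [-0.1, 0.2, -0.8]
opening: 0.002
```

```bash
cat > look.py <<'E'
import sys
from h import *
from workcell import ctrl
k=sys.argv[1]
f=ctrl.grab_frame("wrist");cv2.imwrite(f"pics/w{k}.png",f["img"][150:350,180:460].repeat(2,0).repeat(2,1))
f=ctrl.grab_frame("scene");cv2.imwrite(f"pics/s{k}.png",cv2.resize(f["img"][150:290,180:330],None,fx=4,fy=4,interpolation=cv2.INTER_CUBIC))
s=ctrl.sense();print(s["ee_pos"],s["wrist_force"],s["joint_torque"].round(2))
E
python3 look.py 3
```

```text
[478.55722678 -79.38124103  95.04666961] [ 0.27497619  0.61741346 -0.31265788] [ 4.000e-02 -2.935e+01  4.400e+00 -2.054e+01  1.000e-02 -1.000e-02
  0.000e+00]
```

View pics/w3.png

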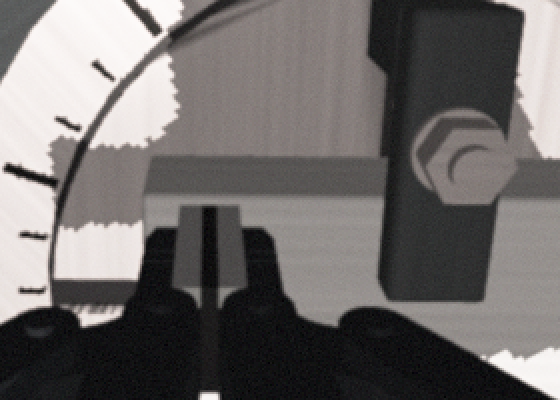

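View pics/s3.png

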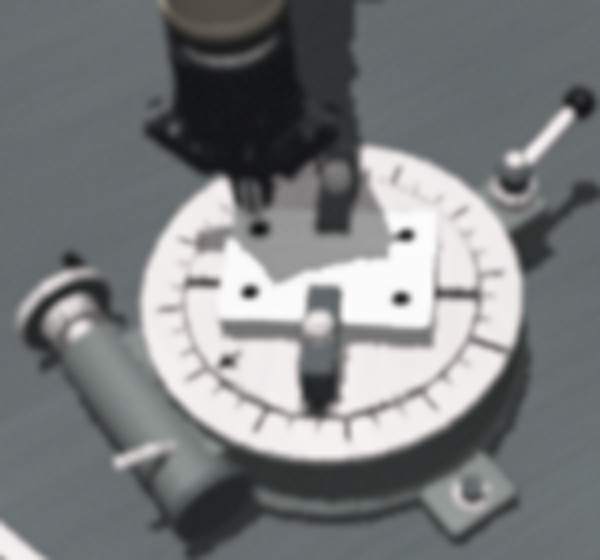

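In the wrist view the tips at (285,252) now lie over the block's top face, and there is no force. So the fingertips are passing above the block: the real tips are higher than the reported TCP. I'll measure the tip height from the scene view.

```bash
python3 - <<'E'
from h import *
from workcell import ctrl
f=ctrl.grab_frame("scene"); s=ctrl.sense(); T=R.from_quat(s["orientation"])
for h in(0,10,20,30,40): print(h,[proj(f,s["ee_pos"]+T.apply([x,y,-h])).round(1).tolist() for x in(-11,11) for y in(-9,9)])
im=f["img"][175:230,215:275]
im=cv2.convertScaleAbs(cv2.resize(im,None,fx=10,fy=10,interpolation=cv2.INTER_CUBIC),alpha=1.5,beta=20)
cv2.imwrite("pics/s4.png",im)
E
```

```text
0 [[240.7, 209.9], [247.2, 210.1], [241.6, 203.5], [248.0, 203.8]]
10 [[240.3, 207.7], [246.9, 207.9], [241.2, 201.3], [247.7, 201.6]]
20 [[240.0, 205.5], [246.6, 205.7], [240.9, 199.1], [247.4, 199.3]]
30 [[239.6, 203.3], [246.2, 203.5], [240.5, 196.9], [247.1, 197.1]]
40 [[239.2, 201.0], [245.9, 201.2], [240.2, 194.6], [246.8, 194.8]]
```

View pics/s4.png

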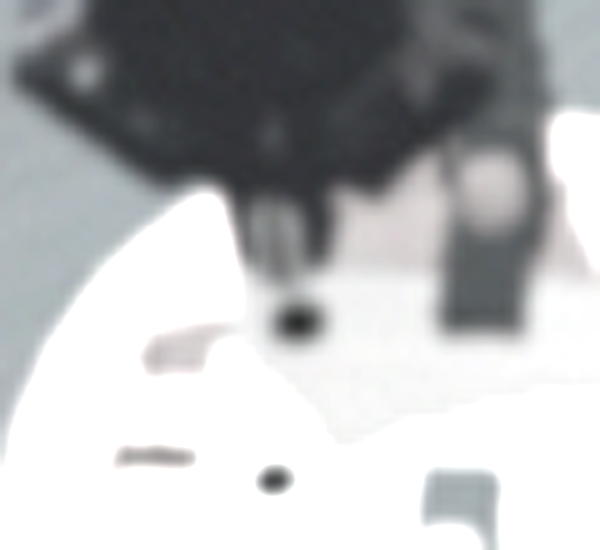

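The pad tips at scene px (243.2,203.3) give a height about 30 mm above the reported TCP, and wrist row 252 says the same. So the tips are at z≈125, above the block. Backing off, then going down to a reported z of about 71 (tips ≈101, gripper body ≈144, studs 136).

>>> apply_moves --moves "0.7 -0.1 0 0 0 0 1;0.7 0 0 0 0 0 1;0 0 0 0 0 0 1;0 0 0.6 0 0 0 1;0 0 0.6 0 0 0 1;0 0 0 0 0 0 1;0 0 0 0 0 0 1"

```text
time: 6.58
ee_pos: [454.4, -65.1, 70.9]
orientation: [0.302, 0.953, -0.0, -0.0]
wrist_force: [0.1, -1.0, -0.1]
opening: -0.001
```

```bash
python3 look.py 5
```

```text
[455.21348131 -65.13339334  71.59769283] [ 0.39302149 -0.19378311 -0.66656285] [-0.000e+00 -2.755e+01  3.950e+00 -1.897e+01  1.000e-02  2.000e-02
  0.000e+00]
```

View pics/w5.png

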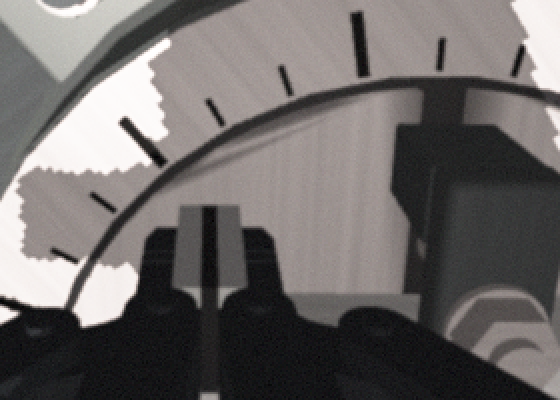

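View pics/s5.png

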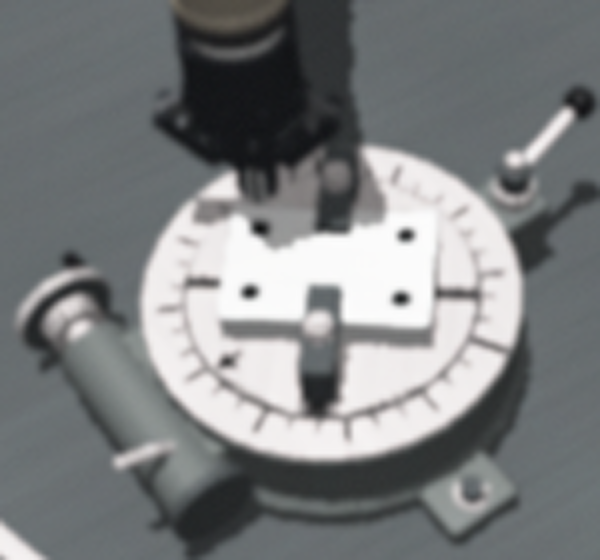

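The fingers are now behind the block's side, over the plate (wrist crop (210,206)), and the stud is clear of the knuckles. Approaching again.

>>> apply_moves --moves "-0.15 0 0 0 0 0 1;-0.15 0 0 0 0 0 1;-0.1 0 0 0 0 0 1;0 0 0 0 0 0 1"

```text
time: 7.02
ee_pos: [461.9, -69.9, 71.5]
orientation: [0.302, 0.953, 0.0, 0.001]
wrist_force: [-0.2, 0.2, -0.4]
opening: 0.001
```

>>> apply_moves --moves "-0.1 0 0 0 0 0 1;-0.1 0 0 0 0 0 1;-0.1 0 0 0 0 0 1;0 0 0 0 0 0 1"

```text
time: 7.35
ee_pos: [462.5, -71.3, 70.4]
orientation: [0.301, 0.953, 0.0, -0.004]
wrist_force: [-5.7, 4.0, 6.7]
opening: -0.003
```

Contact at n≈57.7 (46 + 11, as expected), 7 N. Now swinging round the axis, with the tool turning along.

>>> apply_moves --moves "-0.11 -0.11 0 0 0 -0.33 1;-0.11 -0.11 0 0 0 -0.33 1;-0.11 -0.11 0 0 0 -0.33 1;-0.11 -0.11 0 0 0 -0.33 1;0 0 0 0 0 0 1"

```text
time: 7.77
ee_pos: [465.8, -84.0, 70.3]
orientation: [0.225, 0.974, 0.0, -0.003]
wrist_force: [-5.8, 2.6, 3.0]
opening: 0.001
```

```bash
python3 look.py 6
```

```text
[465.79421938 -84.00803657  70.27182988] [-5.23431631  2.91883563  2.68513161] [  0.69 -29.58   4.92 -21.75   0.13  -1.7    0.  ]
```

View pics/w6.png

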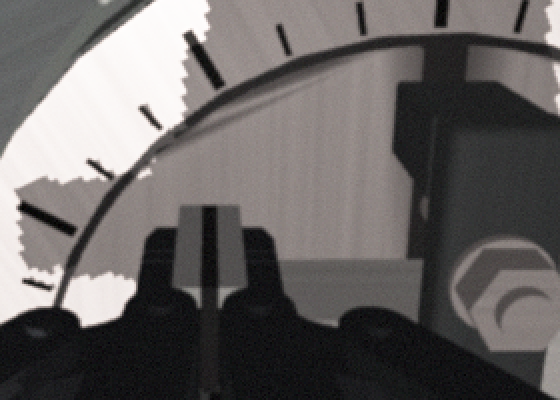

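View pics/s6.png

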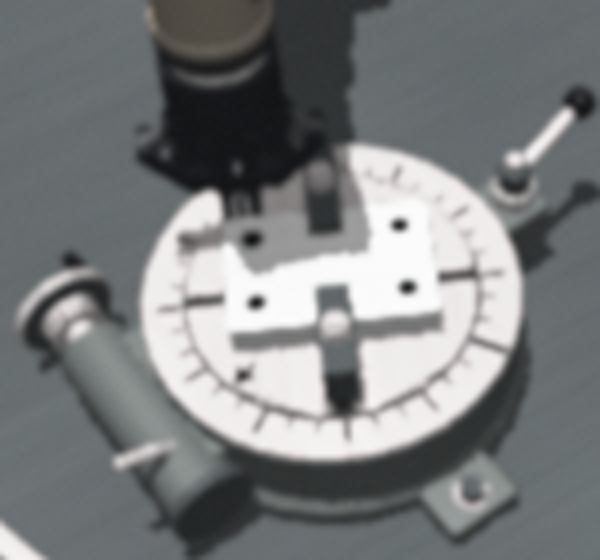

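The plate is turning with the fingers: the arrow moved from scene crop (230,358) to (245,373), and the force is 6 N. Continuing.

>>> apply_moves --moves "-0.14 -0.14 0 0 0 -0.42 1;-0.14 -0.14 0 0 0 -0.42 1;-0.14 -0.14 0 0 0 -0.42 1;-0.14 -0.14 0 0 0 -0.42 1;-0.14 -0.14 0 0 0 -0.42 1;0 0 0 0 0 0 1"

```text
time: 8.37
ee_pos: [474.6, -102.3, 70.2]
orientation: [0.1, 0.995, 0.001, -0.003]
wrist_force: [-3.4, 1.9, -0.1]
opening: 0.001
```

>>> apply_moves --moves "-0.14 -0.14 0 0 0 -0.42 1;-0.14 -0.14 0 0 0 -0.42 1;-0.14 -0.14 0 0 0 -0.42 1;-0.14 -0.14 0 0 0 -0.42 1;-0.14 -0.14 0 0 0 -0.42 1;0 0 0 0 0 0 1"

```text
time: 8.87
ee_pos: [487.5, -117.8, 70.2]
orientation: [-0.025, 1.0, 0.001, -0.002]
wrist_force: [-3.9, 1.6, -0.9]
opening: 0.003
```

```bash
python3 look.py 7
```

```text
[ 487.56147144 -117.82962658   70.20434699] [-4.50541616  1.56632607 -1.80870864] [ 3.500e-01 -3.503e+01  4.730e+00 -2.326e+01 -5.000e-02 -1.520e+00
 -1.000e-02]
```

View pics/w7.png

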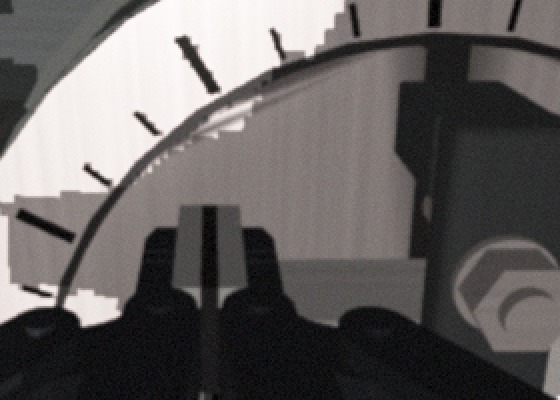

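View pics/s7.png

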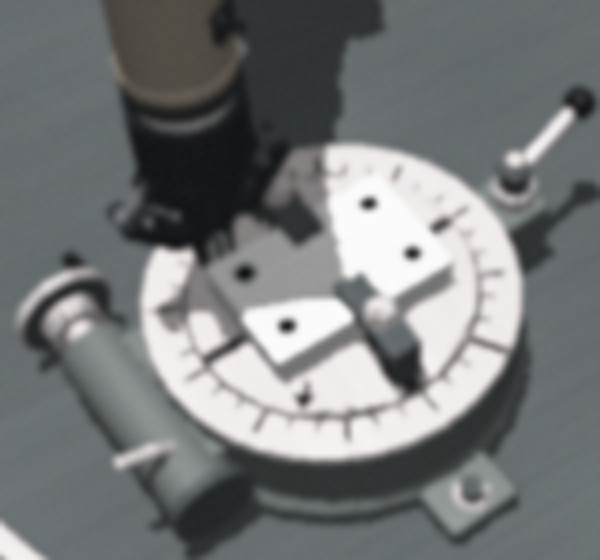

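The block stays flush and the arrow tip is now near scene crop (303,404), between the 60 line at (262,421) and the 30 line at (348,430). I'll work out the readings.

```bash
cat > ar.py <<'E'
import sys
from h import *
from workcell import ctrl
C=np.array([541.6,-59.2])
f=ctrl.grab_frame("scene")
im=f["img"]
cv2.imwrite(f"pics/a{sys.argv[1]}.png",cv2.resize(im[225:275,215:275],None,fx=12,fy=12,interpolation=cv2.INTER_CUBIC))
f=ctrl.grab_frame("top")
cv2.imwrite(f"pics/b{sys.argv[1]}.png",cv2.resize(f["img"][170:230,300:360],None,fx=10,fy=10,interpolation=cv2.INTER_CUBIC))
E
python3 ar.py 1
```

```text
(no output)
```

View pics/a1.png

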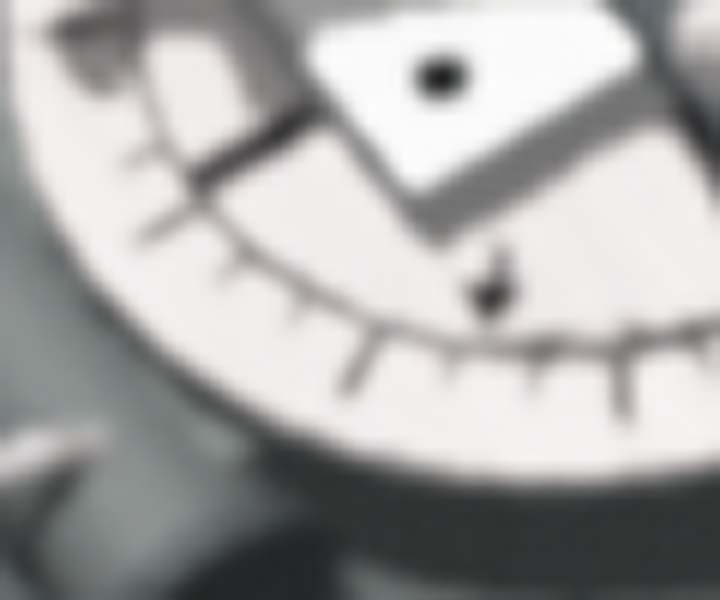

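View pics/b1.png

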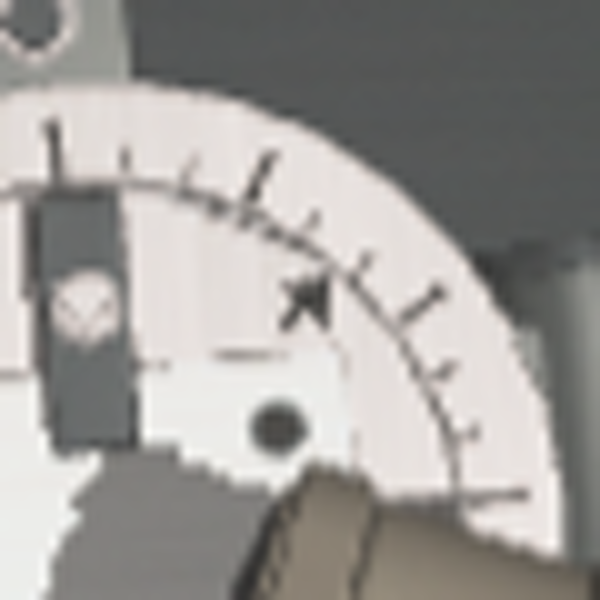

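```bash
python3 - <<'E'
from h import *
from workcell import ctrl
C=np.array([541.6,-59.2])
f=ctrl.grab_frame("scene"); t=ctrl.grab_frame("top")
def A(F,px,z):
    d=onz(F,*px,z)[:2]-C; return np.hypot(*d).round(1),np.degrees(np.arctan2(d[1],d[0])).round(1)
S=lambda a,b:(215+(a+.5)/12-.5,225+(b+.5)/12-.5)
Tt=lambda a,b:(300+(a+.5)/10-.5,170+(b+.5)/10-.5)
for n,a,b,z in[("L60?",622,385,79),("L90?",360,360,79),("tip",487,318,84),("tail",505,248,84)]: print(n,A(f,S(a,b),z))
for n,a,b,z in[("L60",258,178,79),("L90",425,305,79),("L30",55,155,79),("tip",325,272,84),("tip'",330,266,84),("tail",292,325,84)]: print(n,A(t,Tt(a,b),z))
E
```

```text
L60? (np.float64(107.6), np.float64(-24.9))
L90? (np.float64(109.1), np.float64(-55.6))
tip (np.float64(94.1), np.float64(-41.8))
tail (np.float64(76.1), np.float64(-41.7))
L60 (np.float64(111.6), np.float64(-24.4))
L90 (np.float64(112.3), np.float64(-54.8))
L30 (np.float64(110.1), np.float64(5.6))
tip (np.float64(97.8), np.float64(-40.6))
tip' (np.float64(100.0), np.float64(-40.6))
tail (np.float64(80.5), np.float64(-42.2))
```

Both views give arrow ≈ -41.5° and 60 line ≈ -24.8°, so about 16.7° (0.29 rad) is left. Doing 0.22 first.

>>> apply_moves --moves "-0.12 -0.12 0 0 0 -0.37 1;-0.12 -0.12 0 0 0 -0.37 1;-0.12 -0.12 0 0 0 -0.37 1;-0.12 -0.12 0 0 0 -0.37 1;-0.12 -0.12 0 0 0 -0.37 1;0 0 0 0 0 0 1"

```text
time: 9.67
ee_pos: [502.0, -128.6, 70.5]
orientation: [-0.135, 0.991, 0.0, -0.001]
wrist_force: [-4.9, 1.4, -1.6]
opening: 0.005
```

```bash
python3 ar.py 2
```

```text
(no output)
```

View pics/a2.png

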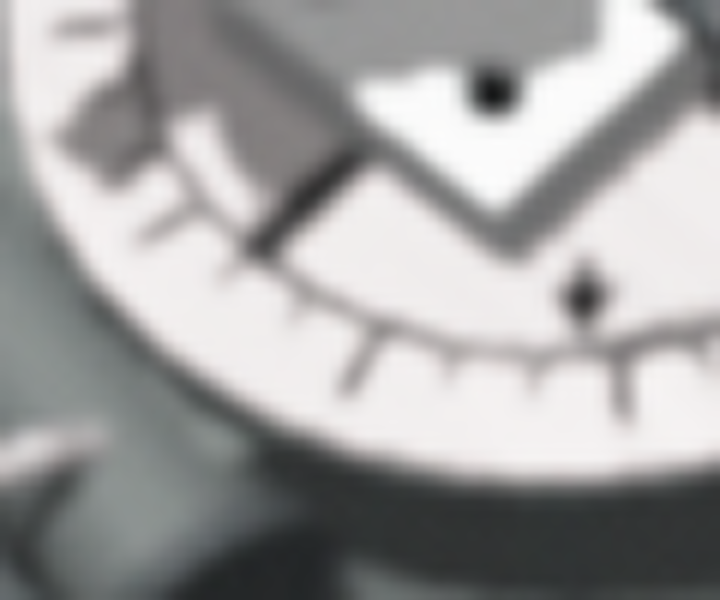

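View pics/b2.png

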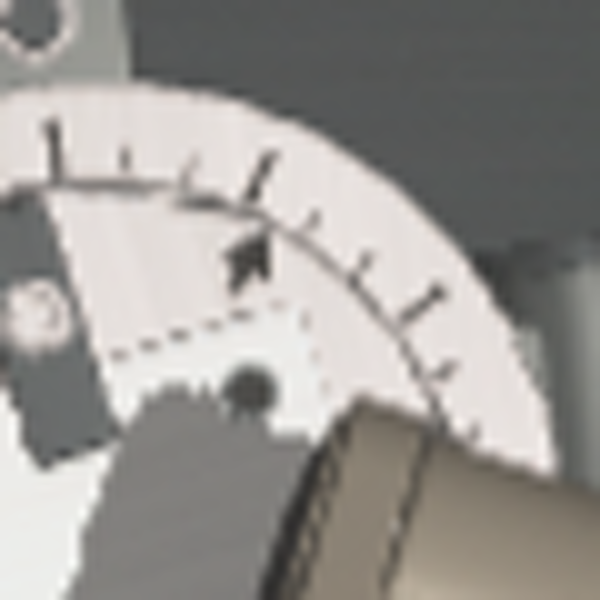

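The arrow is just short of the 60 line in both views. Measuring with darkness-weighted angles.

```bash
cat > ang.py <<'E'
import sys
from h import *
from workcell import ctrl
C=np.array([541.6,-59.2])
def ang(F,z,r0,r1,a0,a1):
    k=4;g=cv2.cvtColor(F["img"],cv2.COLOR_BGR2GRAY).astype(float)
    g=cv2.resize(g,None,fx=k,fy=k,interpolation=cv2.INTER_CUBIC)
    v,u=np.mgrid[0:g.shape[0],0:g.shape[1]]
    u=(u+.5)/k-.5;v=(v+.5)/k-.5
    d=np.stack([(u-F["cx"])/F["fx"],(v-F["cy"])/F["fy"],np.ones_like(u)],-1)@R.from_quat(F["orientation"]).as_matrix().T
    P=F["position"][:2]+d[...,:2]*((z-F["position"][2])/d[...,2])[...,None]-C
    r=np.hypot(P[...,0],P[...,1]);a=np.degrees(np.arctan2(P[...,1],P[...,0]))
    m=(r>r0)&(r<r1)&(a>a0)&(a<a1)
    w=np.clip(np.percentile(g[m],70)-25-g[m],0,None)
    return (w*a[m]).sum()/w.sum(), (w*r[m]).sum()/w.sum()
lo,hi=map(float,sys.argv[1:3])
for n in("scene","top"):
    F=ctrl.grab_frame(n)
    print(n,"arrow",np.round(ang(F,84,79,95,lo,hi),2),"L60",np.round(ang(F,79,104,114,-29,-20),2),"L30",np.round(ang(F,79,104,114,1,10),2),"L90",np.round(ang(F,79,104,114,-60,-50),2))
E
python3 ang.py -40 -18
```

```text
scene arrow [-28.92  87.78] L60 [-25.04 108.67] L30 [  5.36 108.79] L90 [-55.29 109.17]
top arrow [-28.62  88.41] L60 [-24.44 108.69] L30 [  5.56 108.79] L90 [-54.55 109.01]
```

About 4.0° (0.070 rad) is left.

>>> apply_moves --moves "-0.065 -0.065 0 0 0 -0.2 1;-0.065 -0.065 0 0 0 -0.2 1;-0.065 -0.065 0 0 0 -0.18 1;0 0 0 0 0 0 1;0 0 0 0 0 0 1"

```text
time: 10.28
ee_pos: [507.0, -131.4, 70.8]
orientation: [-0.169, 0.986, -0.0, -0.001]
wrist_force: [-4.5, -0.1, -3.3]
opening: 0.002
```

```bash
python3 ang.py -36 -14
```

```text
scene arrow [-25.38  87.69] L60 [-25.05 108.64] L30 [  5.37 108.76] L90 [-55.29 109.15]
top arrow [-24.79  88.23] L60 [-24.45 108.68] L30 [  5.57 108.8 ] L90 [-54.55 109.01]
```

Aligned within 0.35° (0.6 mm) in both views. Backing off slowly and lifting.

>>> apply_moves --moves "0 0 0 0 0 0 1;0.2 0 0 0 0 0 1;0.5 0 0 0 0 0 1;0.5 0 0 0 0 0 1;0 0 -1 0 0 0 1;0 0 -1 0 0 0 1;0 0 -1 0 0 0 1;0 0 -1 0 0 0 1"

```text
time: 11.05
ee_pos: [485.5, -139.8, 152.7]
orientation: [-0.169, 0.986, -0.0, 0.001]
wrist_force: [-0.1, 0.9, 0.2]
opening: 0.0
```

>>> apply_moves --moves "0 0 -1 0 0 0 1;0 0 -1 0 0 0 1;0 0 0 0 0 0 1;0 0 0 0 0 0 1"

```text
time: 11.38
ee_pos: [486.3, -139.7, 192.6]
orientation: [-0.169, 0.986, -0.0, 0.002]
wrist_force: [-0.2, 0.7, -0.6]
opening: -0.003
```

```bash
python3 ang.py -36 -14; python3 - <<'E'
from h import *
from workcell import ctrl
f=ctrl.grab_frame("top");cv2.imwrite("pics/t8.png",cv2.resize(f["img"][190:260,210:290],None,fx=8,fy=8,interpolation=cv2.INTER_CUBIC))
f=ctrl.grab_frame("scene");cv2.imwrite("pics/s8.png",cv2.resize(f["img"][155:225,280:350],None,fx=8,fy=8,interpolation=cv2.INTER_CUBIC))
E
```

```text
scene arrow [-25.39  87.71] L60 [-25.03 108.63] L30 [  5.37 108.78] L90 [-55.29 109.17]
top arrow [-24.79  88.22] L60 [-24.44 108.68] L30 [  5.57 108.79] L90 [-54.56 109.02]
```

View pics/t8.png

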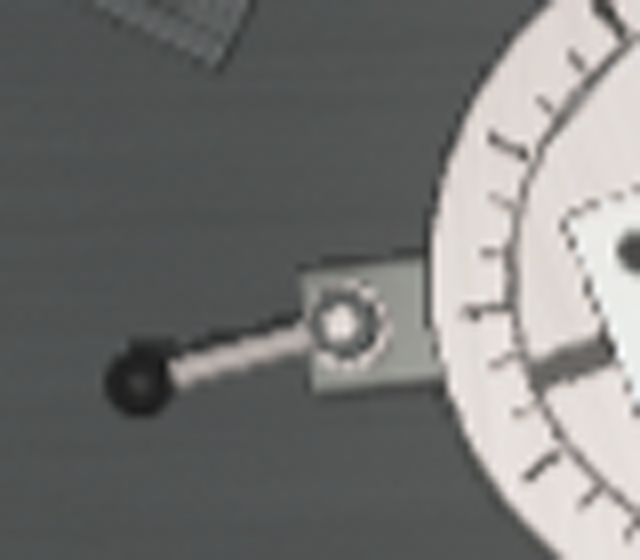

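View pics/s8.png

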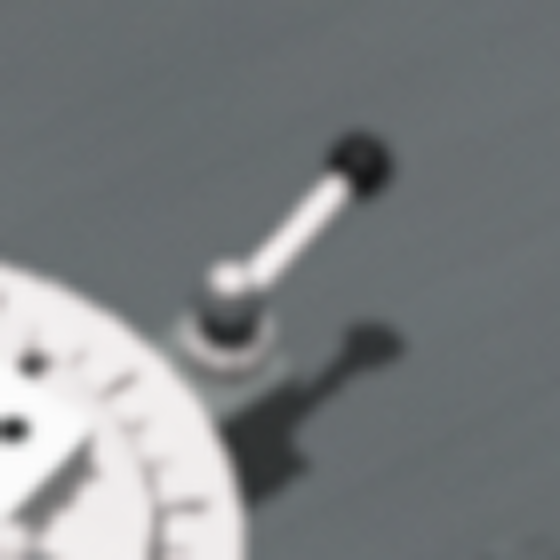

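The plate stayed put. The ball is at top zoom (140,378) and scene zoom (360,162). Triangulating it.

```bash
python3 - <<'E'
from h import *
from workcell import ctrl
C=np.array([541.6,-59.2])
t=ctrl.grab_frame("top");s=ctrl.grab_frame("scene")
b=onz(t,210+140.5/8-.5,190+378.5/8-.5,101);b2=onz(s,280+360.5/8-.5,155+162.5/8-.5,101)
p=onz(t,210+340/8-.5,190+323/8-.5,102)
pv=C+160*np.array([np.cos(np.radians(95.2)),np.sin(np.radians(95.2))])
print(b,b2,p,pv)
for q in(b,b2):
    d=q[:2]-pv;print(np.hypot(*d),np.degrees(np.arctan2(d[1],d[0])))
for a in (115.2,105,46.5):
    print(a,pv+72*np.array([np.cos(np.radians(a)),np.sin(np.radians(a))]))
st=ctrl.sense();print(st["ee_pos"],st["orientation"],st["joint_positions"])
# dark obstacles: strap location
print("strap",[onz(t,210+x/8,190+y/8,14).round(0)[:2] for x,y in((90,5),(215,65),(245,5))])
E
```

```text
[510.8412745  170.23015571 101.        ] [506.58064499 171.58034983 101.        ] [528.2240753  101.09092878 102.        ] [527.09878717 100.14150378]
71.9494673221271 103.05918154975078
74.32699969730977 106.02473655495204
115.2 [496.44267818 165.28905156]
105 [508.46381592 169.68816327]
46.5 [576.66031662 152.36845849]
[ 484.68787326 -138.97867371  190.15614048] [-1.69755584e-01  9.85485884e-01  2.14311627e-04 -7.53355195e-04] [-0.21804519  0.16355282  0.46304549  1.90582031 -0.08179717  1.09210981
  2.18946896]
strap [array([649., 196.]), array([625., 151.]), array([647., 139.])]
```

Lever ≈ 104.5° world (≈0.19 rad), ball at (509,170), pivot (527,100), and the radius checks against 72. Moving over to the ball's robot side.

>>> apply_moves --moves "-0.3 1 0 0 0 0 1;-0.3 1 0 0 0 0 1;-0.3 1 0 0 0 0 1;-0.3 1 0 0 0 0 1;-0.3 1 0 0 0 0 1;-0.3 1 0 0 0 0 1;-0.3 1 0 0 0 0 1;-0.3 1 0 0 0 0 1"

```text
time: 12.35
ee_pos: [476.5, 28.7, 190.5]
orientation: [-0.17, 0.985, 0.0, -0.0]
wrist_force: [0.7, 0.4, -0.5]
opening: 0.001
```

>>> apply_moves --moves "-0.3 1 0 0 0 0 1;-0.3 1 0 0 0 0 1;-0.3 1 0 0 0 0 1;-0.3 1 0 0 0 0 1;-0.3 1 0 0 0 0 1;-0.3 1 0 0 0 0 1;-0.2 0.4 0 0 0 0.7 1;0 0 0 0 0 0 1"

```text
time: 13.02
ee_pos: [471.4, 164.6, 190.4]
orientation: [-0.13, 0.992, 0.0, -0.0]
wrist_force: [-0.1, 0.2, -0.4]
opening: -0.002
```

>>> apply_moves --moves "0 -0.2 1 0 0 0 1;0 0 1 0 0 0 1;0 0 1 0 0 0 1;0 0 1 0 0 0 1;0 0 1 0 0 0 1;0 0 1 0 0 0 1;0 0 0.2 0 0 0 1;0 0 0 0 0 0 1"

```text
time: 13.68
ee_pos: [471.6, 156.4, 65.7]
orientation: [-0.128, 0.992, -0.001, -0.002]
wrist_force: [-0.4, 0.0, -0.2]
opening: 0.001
```

```bash
python3 - <<'E'
from h import *
from workcell import ctrl
s=ctrl.sense();print(s["ee_pos"],s["joint_positions"])
f=ctrl.grab_frame("wrist");cv2.imwrite("pics/w9.png",f["img"]);print(proj(f,[508.7,170,101]))
f=ctrl.grab_frame("scene");cv2.imwrite("pics/s9.png",cv2.resize(f["img"][125:225,260:360],None,fx=6,fy=6,interpolation=cv2.INTER_CUBIC))
E
```

```text
[471.56716682 156.35578902  65.69552712] [-0.58801893  0.2966262   0.21218636  2.04231882 -0.08381313  0.81464459
  1.50101936]
[293.73039598 353.93676423]
```

View pics/w9.png

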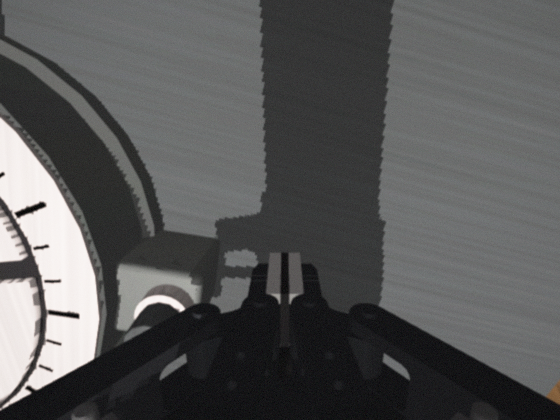

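View pics/s9.png

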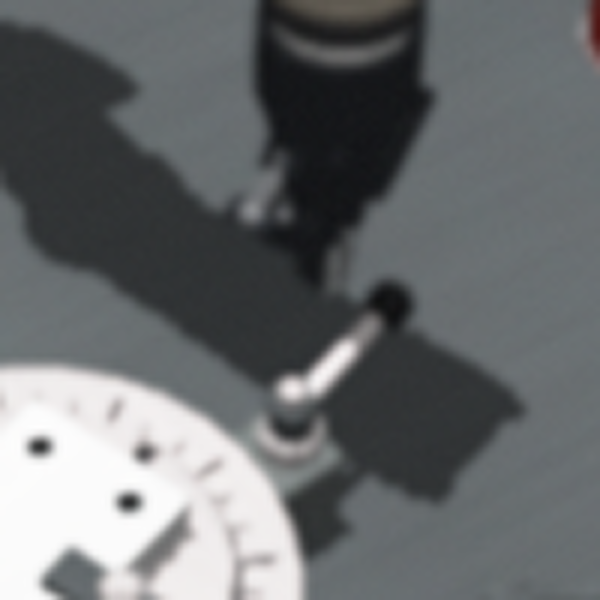

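The fingers stand clear behind the ball: the tip is at scene zoom (340,275) and the ball at (390,303). Easing up to the ball, now 17 mm away.

>>> apply_moves --moves "-0.25 0.2 0 0 0 0 1;-0.25 0 0 0 0 0 1;-0.2 0 0 0 0 0 1;-0.1 0 0 0 0 0 1;0 0 0 0 0 0 1"

```text
time: 14.2
ee_pos: [487.8, 166.2, 67.4]
orientation: [-0.128, 0.992, 0.0, 0.0]
wrist_force: [-0.8, 0.3, -0.1]
opening: -0.003
```

>>> apply_moves --moves "-0.1 0 0 0 0 0 1;-0.1 0 0 0 0 0 1;-0.1 0 0 0 0 0 1;0 0 0 0 0 0 1"

```text
time: 14.53
ee_pos: [493.2, 167.7, 67.0]
orientation: [-0.128, 0.992, 0.0, -0.0]
wrist_force: [-2.1, 0.9, 0.5]
opening: 0.001
```

Contact at 2 N and the lever is starting to move. Swinging it round.

>>> apply_moves --moves "-0.22 0.07 0 0 0 0.7 1;-0.22 0.07 0 0 0 0.7 1;-0.22 0.07 0 0 0 0.6 1;-0.22 0.07 0 0 0 0.5 1;-0.22 0.07 0 0 0 0.5 1;0 0 0 0 0 0 1"

```text
time: 15.03
ee_pos: [515.1, 176.1, 67.0]
orientation: [0.052, 0.999, -0.0, 0.001]
wrist_force: [-0.4, -0.1, 0.3]
opening: 0.0
```

```bash
cat > lv.py <<'E'
import sys
from h import *
from workcell import ctrl
s=ctrl.sense();pv=np.array([527.1,100.1])
q=s["orientation"];a=np.degrees(2*np.arctan2(q[1],q[0]))-90
d=s["ee_pos"][:2]-pv;ar=np.radians(a)
L=d@[np.cos(ar),np.sin(ar)];p=d@[np.sin(ar),-np.cos(ar)]
print("tool y",a,"L",L,"p",p,"F",s["wrist_force"].round(1),"j7",s["joint_positions"][6])
f=ctrl.grab_frame("scene");cv2.imwrite(f"pics/l{sys.argv[1]}.png",cv2.resize(f["img"][135:225,270:370],None,fx=6,fy=6,interpolation=cv2.INTER_CUBIC))
E
python3 lv.py 1
```

```text
tool y 84.0399522065949 L 74.31980026811564 p -19.81666105779402 F [-0.4 -0.1  0.3] j7 1.1807055536677682
```

View pics/l1.png

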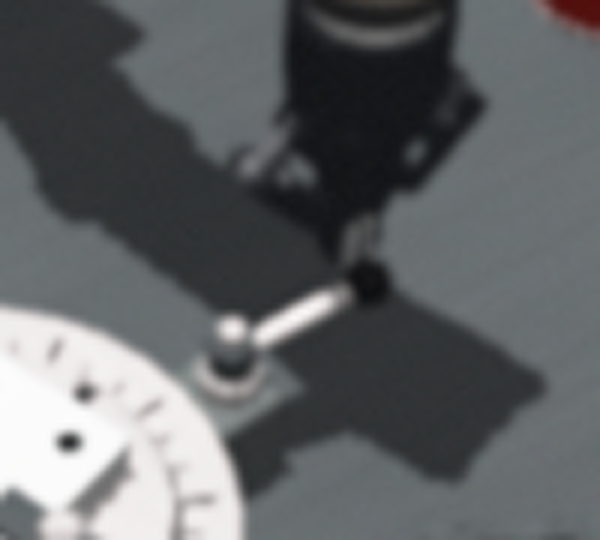

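>>> apply_moves --moves "-0.22 0.06 0 0 0 0.5 1;-0.22 0.06 0 0 0 0.5 1;-0.22 0.06 0 0 0 0.5 1;-0.22 0.06 0 0 0 0.5 1;-0.22 0.06 0 0 0 0.5 1;0 0 0 0 0 0 1"

```text
time: 15.58
ee_pos: [537.3, 177.2, 67.0]
orientation: [0.2, 0.98, -0.0, 0.0]
wrist_force: [0.0, -0.2, 0.3]
opening: 0.005
```

```bash
python3 lv.py 2;python3 ang.py -36 -14
```

```text
tool y 66.93412116088044 L 74.96887647705753 p -20.784975909864762 F [ 0.  -0.2  0.3] j7 0.9337937300618553
scene arrow [-25.39  87.71] L60 [-25.04 108.64] L30 [  5.38 108.75] L90 [-55.3  109.16]
top arrow [-24.78  88.23] L60 [-24.44 108.69] L30 [  5.56 108.81] L90 [-54.55 109.01]
```

View pics/l2.png

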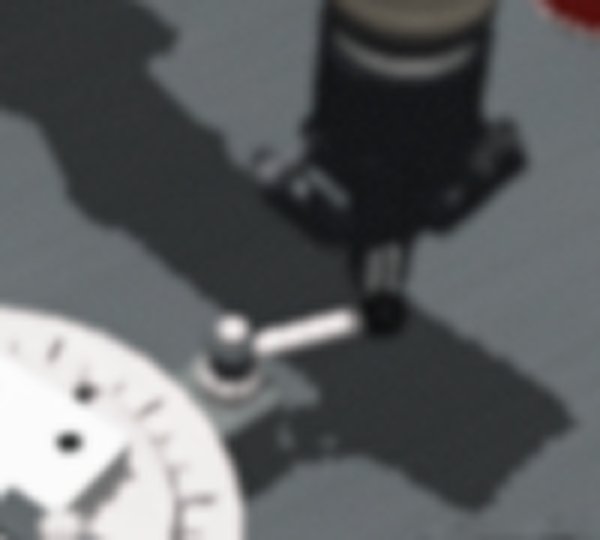

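The plate is unmoved and the lever is at about 65° world. Continuing.

>>> apply_moves --moves "-0.22 0.04 0 0 0 0.5 1;-0.22 0.04 0 0 0 0.5 1;-0.22 0.04 0 0 0 0.5 1;-0.22 0.04 0 0 0 0.5 1;0 0 0 0 0 0 1"

```text
time: 16.15
ee_pos: [554.3, 173.3, 67.3]
orientation: [0.315, 0.949, 0.001, 0.0]
wrist_force: [-0.3, 1.4, -0.0]
opening: 0.0
```

>>> apply_moves --moves "-0.12 0.04 0 0 0 0.3 1;-0.12 0.04 0 0 0 0.3 1;0 0 0 0 0 0 1"

```text
time: 16.4
ee_pos: [558.5, 171.6, 67.2]
orientation: [0.349, 0.937, 0.001, -0.0]
wrist_force: [-0.4, 3.5, -0.3]
opening: -0.0
```

```bash
python3 lv.py 3
```

```text
tool y 49.19144779911559 L 74.59392697750248 p -22.95011497782424 F [-0.4  3.5 -0.3] j7 0.6903773867253004
```

View pics/l3.png

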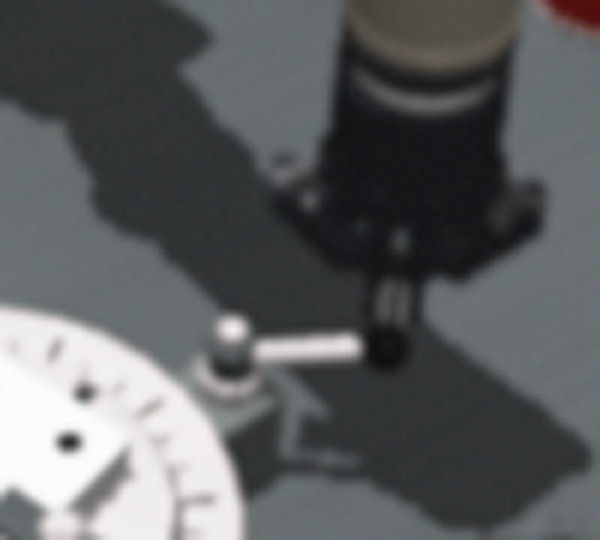

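>>> apply_moves --moves "-0.12 0.02 0 0 0 0.2 1;-0.12 0.02 0 0 0 0.2 1;0 0 0 0 0 0 1"

```text
time: 16.7
ee_pos: [562.1, 169.8, 67.2]
orientation: [0.372, 0.928, 0.001, -0.001]
wrist_force: [-3.7, 6.2, 2.0]
opening: -0.001
```

>>> apply_moves --moves "-0.1 0 0 0 0 0 1;-0.1 0 0 0 0 0 1;0 0 0 0 0 0 1;0 0 0 0 0 0 1"

```text
time: 17.03
ee_pos: [562.0, 169.8, 67.1]
orientation: [0.371, 0.929, 0.001, -0.004]
wrist_force: [-9.5, 9.0, 7.3]
opening: 0.005
```

```bash
python3 lv.py 4;python3 ang.py -36 -14
```

```text
tool y 46.450671881913564 L 74.57534426542252 p -22.680617233625256 F [-9.5  9.   7.3] j7 0.6612716289044659
scene arrow [-25.39  87.7 ] L60 [-25.04 108.67] L30 [  5.36 108.77] L90 [-55.3  109.16]
top arrow [-24.78  88.22] L60 [-24.45 108.69] L30 [  5.56 108.8 ] L90 [-54.55 109.03]
```

The lever is on its stop: 4 mm more of commanded travel gave no motion, the force rose to 13 N, and the angle is 46.5° world (≈1.2 rad). The plate hasn't moved. Retreating.

>>> apply_moves --moves "0.5 0 0 0 0 0 1;0.8 0 0 0 0 0 1;1 0 0 0 0 0 1;0 0 -1 0 0 0 1;0 0 -1 0 0 0 1;0 0 -1 0 0 0 1;0 0 -1 0 0 0 1;0 0 -1 0 0 0 1"

```text
time: 17.85
ee_pos: [533.3, 194.6, 168.1]
orientation: [0.373, 0.928, -0.001, 0.001]
wrist_force: [0.9, 0.4, -0.9]
opening: -0.001
```

>>> apply_moves --moves "1 0 -0.5 0 0 0 1;1 0 0 0 0 0 1;1 0 0 0 0 0 1;0 0 0 0 0 0 1;0 0 0 0 0 0 1"

```text
time: 18.27
ee_pos: [489.2, 237.7, 177.2]
orientation: [0.372, 0.928, -0.0, 0.001]
wrist_force: [0.9, -0.3, -0.5]
opening: 0.001
```

```bash
python3 lv.py 5;python3 ang.py -36 -14; python3 - <<'E'
from h import *
from workcell import ctrl
f=ctrl.grab_frame("top");cv2.imwrite("pics/t10.png",f["img"])
cv2.imwrite("pics/t10z.png",cv2.resize(f["img"][160:290,200:370],None,fx=4.5,fy=4.5,interpolation=cv2.INTER_CUBIC))
E
```

```text
tool y 46.360463808949675 L 73.43645045133358 p -122.34816418862557 F [ 0.9 -0.3 -0.5] j7 0.39324685966959366
scene arrow [-25.38  87.71] L60 [-25.05 108.64] L30 [  5.37 108.73] L90 [-55.3  109.13]
top arrow [-24.79  88.23] L60 [-24.45 108.68] L30 [  5.57 108.8 ] L90 [-54.55 109.02]
```

View pics/t10z.png

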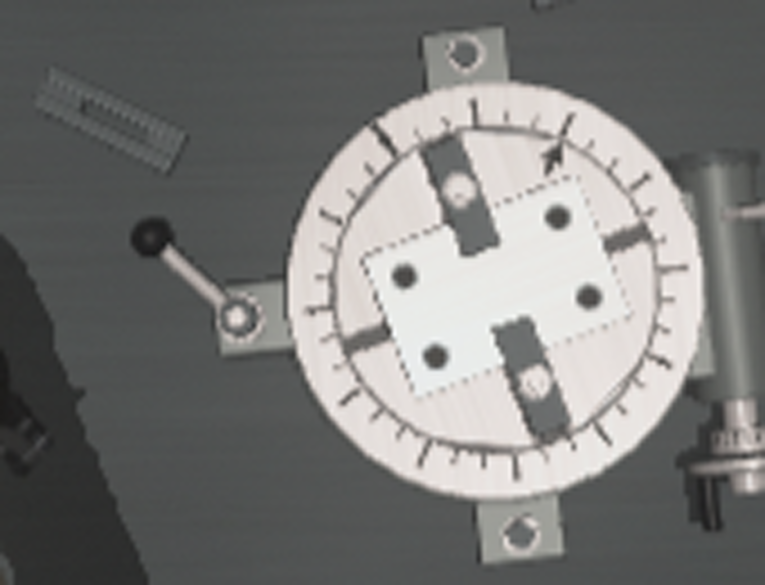

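View pics/l5.png

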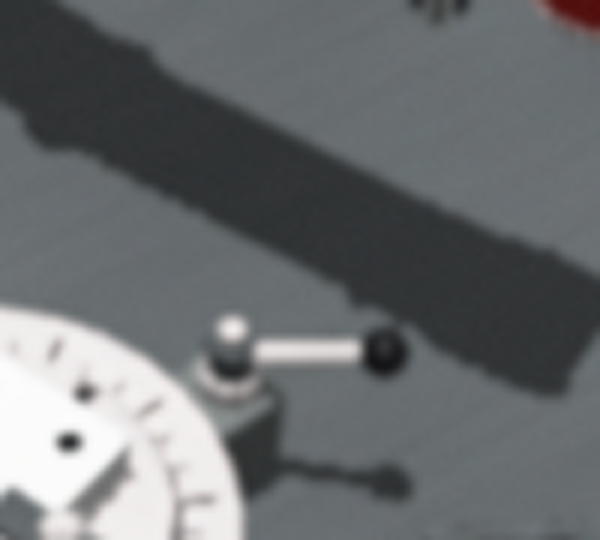

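The top view shows the arrow tip at (556,143) below the 60 line at (568,125). The lever points from (238,316) to (152,237), about 47° world, and the arm is clear. Handing in.

```bash
python3 -c "
from workcell import ctrl
print(ctrl.hand_in())"
```

```text
the job is handed in; nothing more can be done
None
```

I pushed the plate about 54° anticlockwise until its arrow met the 60 degree line, backed off, and then pushed the clamp lever fully over to its stop. I handed the job in after about 18 s; no verdict is reported.

**Last checks before hand-in**
- **Arrow:** it stands about 0.35° (0.6 mm) short of the 60 degree line in both the scene and top views. That did not change while the lever was pushed or after I retreated.
- **Lever:** it points to about 46.5° in the world frame, which is about 1.2 rad. At the stop, 4 mm more of commanded travel gave no motion, and the wrist force rose to about 15 N. In the last top view it still pointed the same way, about 47°.
- **Arm and loose things:** the arm was clear of everything. I did not aim at or touch any of the loose things, but I did not measure their positions again at the end.

**What disagreed**
- **Finger length:** the shut fingertips sit about 30 mm higher than the reported tool point. My first approach therefore passed over the block without touching it. I measured the offset in two camera views and lowered the tool to suit.
- **Camera views:** the scene and top views differ by about 0.6° in absolute angles, but they agree on the arrow relative to the line.

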